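# Lock the carver's slide with its ball-lock pin

### The job

Lock the carving stand: gently push the panel on its slide all the way home against the stop, feeling for it, so that the holes line up. Then take the ball-lock pin (the one with a spring button on each side of its head) from the rack, squeeze both buttons, slide it down through the holes against the sprung washer, and let go so that it locks and stays down. Do not force anything and leave the other things where they are.

Things in the scene. Friction and masses are not known exactly. Their poses are not given: they have to be found in the camera images.
- stand: carving stand fixed to the bench: wooden foot 260 x 90 mm, grey steel frame, origin on the bench; +x runs along its slide towards the clevis. The clevis is two level steel plates 60 x 62 x 8 mm, upper faces 76 and 58 mm above the bench, with 15.6 mm holes one above the other at x = 70 mm, y = 0. Between them slides a steel tongue, 8 mm thick with a 16.6 mm hole
- slide_axis (a point): on the stand above its origin at the tongue's upper face (z = 67 mm). The tongue slides along x, friction about 6 N, and stays where left. It starts 18 to 40 mm short of a firm rubber-faced stop in +x (gives under 1 mm at 10 N); only at the stop does its hole line up with the clevis, before that the pin cannot pass. The tongue, panel and batten move as one. Keep pushes on them under 30 N
- batten (a point): middle of the upper edge of the rear (-x) face of the wooden batten (16 mm along x, 60 mm along y) on the panel's rear end, made to be pushed towards +x; 111 mm above the bench, 28 mm above the panel's top. The panel is screwed to the tongue up to 18 mm off either way along x, so this point does not tell where the stop is: feel for it. At the stop it has x = -88 to -52 mm in the stand
- stand_hole (a point): centre of the hole in the upper clevis plate at the plate's upper face, 76 mm above the bench; axes as the stand. Forces of the pin on the stand must stay under 40 N
- lower_hole (a point): centre of the hole in the lower clevis plate at its underside, 50 mm above the bench, 26 mm below the upper face: the lock balls must come out below it
- washer_top (a point): upper face of the sprung steel washer (31 mm across, 4 mm thick, 19 mm opening) that floats over the upper plate's hole, centred on it: 11 mm above the plate at rest; the pin's flange presses it down 7 mm at most, 4 N at the start, 11 N fully down (then 4 mm above the plate)
- rack: dark wooden rack 230 x 64 x 52 mm fixed to the bench, origin at the centre of its underside, three 24 mm bores 75 mm apart along its x, each holding an upright pin whose flange rests on its upper face; which pin is in which bore varies
- pin: the ball-lock pin, upright in the rack, origin at its nose tip, z up along it. Steel shank 14 mm across and 44 mm long, its nose tapered to 11 mm over 5 mm; flange 30 mm across from z = 44 to 48 mm; aluminium head block 26 mm along x from z = 48 to 85 mm with a spring button on its +y face and one on its -y face. About 150 g
- pin_grip (a point): on the pin's axis at z = 67 mm, midway between the two buttons (each 18 mm wide along x, z = 51 to 83 mm): 34 mm across them along y when out, 26 mm when both are squeezed right in (4 mm each, 12 N each; a 40 N grip across them does it and holds the pin)
- pin_flange (a point): on the pin's axis at the underside of its flange, z = 44 mm of the pin. With the washer fully down it is 4 mm above the upper plate; let go there and the washer lifts the pin about 2 mm until its balls catch, locked; not locked, the washer lifts it to about 10 mm
- pin_balls (a point): on the pin's axis at the top of its two lock balls (z = 12 mm; balls 5 mm high, on the +y and -y sides). With the buttons out they stick out to 21 mm across and do not pass the holes; squeezing the buttons draws them inside the shank. With the washer fully down they are 2 mm below the lower plate
- button_a (a joint): travel of the button on the pin's +y face: 0 out, 0.004 m squeezed in
- button_b (a joint): travel of the button on the pin's -y face: 0 out, 0.004 m squeezed in
- plain_pin: another pin in the rack, round head 24 mm across, no buttons: leave it
- tee_pin: another pin in the rack, T-bar head 50 mm long along its x, 78 mm from its nose to the bar's top: leave it
- gouge: bystander: slim gouge lying on the bench, 160 mm long, 16 mm high
- mallet: bystander: hammer lying on the bench
- chisel: bystander: driver lying on the bench
- finial: bystander: turned wooden finial 80 mm tall
- oil: bystander: jar 110 mm tall
- offcut: bystander: wood offcut 90 x 50 x 30 mm
Mind the look-alikes: they are no part of the job. What is shaped like the pin but pink is not meant.

How it is judged:
By the outcome, as a careful person would: the job done as asked, in the order asked, and still so for the second after the job is handed in, with the robot touching nothing.
It also fails if it takes over 58 s, if anything falls off the work surface, if the arm or the gripper's body presses on something with over 40 N, if the wrist force passes 120 N, or if a joint passes its speed limit or range.

### The arm

A 6-joint arm with a two-finger parallel gripper is mounted at the origin on the work surface. World frame = base frame: x ahead of the robot, y to its left, z up, the work surface at z = 0. Lengths are in m, angles in degrees, forces in N, time in s.
With the tool pointing down it reaches from about 0.25 to 0.8 m from the base axis. Payload 8.5 kg.
Tool frame: the origin (TCP) lies at the very end of the fingers, on their centre line; the grasp point (between the pads) lies 19 mm behind it; z points along the fingers, y is the line along which they close (so a half turn about z gives the same grasp; the last joint's range is limited). The gripper opens to 85 mm and grips with 20 to 120 N. Pads are 22 mm wide; open, the fingers measure 114 mm over their backs; the gripper's body (76 mm by 85 mm) begins 54 mm behind the grasp point. The pads swing forward as they close: fully open they stand 13 mm farther back than shut.
Start: joints at [73.281, 13.648, -0.773, 75.585, 0, 90], TCP at [0.151, 0.503, 0.231] pointing down, gripper open.
Joint ranges: [-152.45, 152.45], [-59.26, 108.67], [-65.41, 83.53], [-104.44, 129.93], [-82.83, 76.93], [-180, 180]. Speed limits (degrees/s): [127.2, 127.2, 159.86, 180, 180, 180].

### API

Orientations are given as a 3x3 rotation matrix whose columns are the frame's x, y, z axes.
In Python, from bench import arm gives the robot as it stands. The module is installed in compiled form; this text tells all that it offers. Calls block until the motion is done:
- arm.movep(position, orientation): joint-space move of the TCP to a pose.
- arm.line_to(position, frame=None, vel=0.15): straight line of the TCP; frame=None keeps the orientation; vel is the mean speed in m/s.
- arm.movej(angles): joint-space move.
- arm.gripper_to(opening): opening from 0.0 (shut) to 1.0 (fully open); the grip force is fixed at half the most; returns when the fingers have stopped.
- arm.sleep(seconds).
- arm.solve_ik(position, orientation): joint angles nearest the present ones, or None.
- arm.grab_frame(name): name is "scene" or "side" or "wrist"; returns (picture, depth): 400x640x3 uint8, blue, green, red; 400x640 float32, m along the optical axis (not along the pixel's ray), 0 where there is no reading.
- arm.camera_params(name): a dict with "fx", "fy", "cx", "cy" (pixels), "R" (3x3) and "t" (3): a world point X has camera coordinates R X + t; the wrist camera has in their place "hand_eye" (4x4, takes a point from camera to tool coordinates, whose origin is the TCP and whose axes are the flange's). Camera axes: x right, y down, z forward; pixel columns grow to the right and rows downward; lengths in m; the calibration is good to about 2 mm. A picture is of the moment at which its call begins: read the wrist's pose just before it. camera_params takes no time and is no camera call.
A pose or a line that the arm cannot do raises arm.PlanningError and nothing moves.
- arm.close_job(): hands the job in; it is judged then, once.
Readings, each from a call of its own:
- arm.current_time(): time.
- arm.current_joint_pos(): joint angles.
- arm.current_joint_vel(): joint speeds.
- arm.current_joint_efforts(): joint torques, N m.
- arm.current_eef_pos(): TCP position.
- arm.current_eef_rot(): TCP orientation.
- arm.current_ft_force(): force on the tool from outside, world axes, zero at the start.
- arm.current_moment(): the same for the moment, N m.
- arm.current_width(): opening from 0.0 (shut) to 1.0 (fully open).
- arm.current_grip_force(): force on a finger pad.
Only numpy, scipy, OpenCV 4.12 (cv2) and the standard library are available. Lean on these libraries where they do the work, as an engineer would, in place of code of your own. Each camera call takes 0.05 s, during which the arm holds its last target. There are 200 camera calls.

## Working session

There is one attempt and no reset: what is moved stays moved. The work goes in short steps, each a Python script; the robot and the scene stay as the last script left them, time stands still between calls to the robot, and variables do not carry over. Pictures are saved under pics/ and viewed, at most 10 in all, crops included, and the job is handed in when it is done.

```bash
mkdir -p pics
python3 - <<'E'
from bench import arm
import cv2,numpy as np
for n in ["scene","side"]:
    p,d=arm.grab_frame(n); cv2.imwrite(f"pics/{n}0.png",p); np.savez(f"{n}0.npz",p=p,d=d)
    c=arm.camera_params(n); print(n,{k:np.round(v,4).tolist() for k,v in c.items()}, -np.array(c['R']).T@c['t'])
c=arm.camera_params("wrist");print({k:np.round(v,4).tolist() for k,v in c.items()})
print(arm.current_time(),arm.current_eef_rot(),arm.current_ft_force())
E
```

```text
scene {'fx': 416.1462, 'fy': 416.1462, 'cx': 319.4363, 'cy': 203.6451, 'R': [[0.3289, 0.9443, -0.0133], [0.681, -0.2469, -0.6894], [-0.6542, 0.2177, -0.7243]], 't': [-0.2024, -0.3451, 1.4509]} [ 1.25081586 -0.20986279  0.81033112]
side {'fx': 467.4427, 'fy': 467.4427, 'cx': 316.618, 'cy': 197.2225, 'R': [[-0.8803, -0.4739, -0.0212], [-0.219, 0.4455, -0.8681], [0.4208, -0.7595, -0.496]], 't': [0.509, 0.2021, 0.9516]} [0.0918464  0.87396203 0.65821349]
{'fx': 323.2719, 'fy': 323.2719, 'cx': 320.017, 'cy': 198.6063, 'hand_eye': [[-0.0004, -0.9555, -0.295, 0.075], [1.0, -0.0003, -0.0003, 0.0001], [0.0002, -0.295, 0.9555, -0.1439], [0.0, 0.0, 0.0, 1.0]]}
0.1 [[-9.57729881e-01  2.87668822e-01 -3.51892988e-04]
 [ 2.87669036e-01  9.57729041e-01 -1.26901384e-03]
 [-2.80375832e-05 -1.31660119e-03 -9.99999133e-01]] [-0.70868815 -0.2290799  -0.4666748 ]
```

View pics/scene0.png

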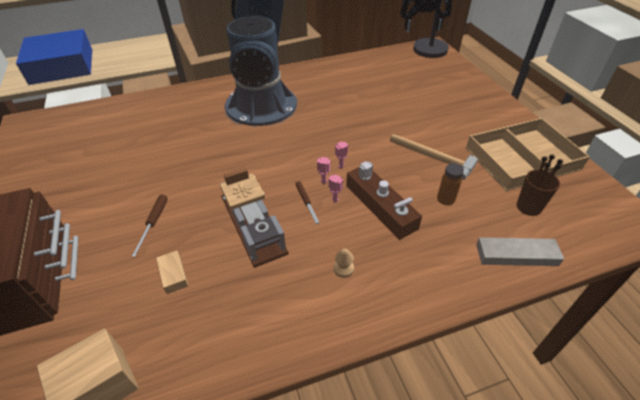

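View pics/side0.png

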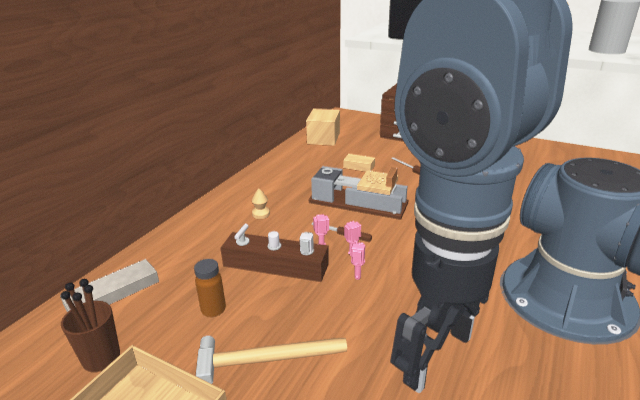

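The scene view shows the stand with its clevis ring at (262,227), batten at (237,178), and the rack with heads at (366,170), (383,187) and the T-bar at (403,208). The pink decoys stand near (323,165), (341,150) and (335,185). In the side view the rack heads are at (306,243), which is blocky, (274,240), which is round, and (241,235), which is the T-bar.

Next I'll get rough positions and take closer wrist views.

```bash
cat > h.py <<'E'
from bench import arm
import numpy as np, cv2
def cam(n, pose=None):
    c=arm.camera_params(n); K=(c["fx"],c["fy"],c["cx"],c["cy"])
    if n!="wrist":
        R=np.array(c["R"]); return K,R.T,-R.T@np.array(c["t"])
    p,Rt=pose; H=np.array(c["hand_eye"]); return K,Rt@H[:3,:3],Rt@H[:3,3]+p
def grab(n):
    pose=(np.array(arm.current_eef_pos()),np.array(arm.current_eef_rot()))
    p,d=arm.grab_frame(n); return p,d,cam(n,pose)
def ray(C,u,v):
    K,R,o=C; return o,R@np.array([(u-K[2])/K[0],(v-K[3])/K[1],1.])
def onplane(C,u,v,z):
    o,r=ray(C,u,v); return o+r*(z-o[2])/r[2]
def cloud(C,d):
    K,R,o=C; v,u=np.mgrid[:d.shape[0],:d.shape[1]]
    P=np.stack([(u-K[2])/K[0]*d,(v-K[3])/K[1]*d,d],-1)@R.T+o
    P[d<=0]=np.nan; return P
def down(yaw):  # tool y (closing line) at yaw deg from world x
    a=np.radians(yaw); y=np.array([np.cos(a),np.sin(a),0]); z=np.array([0,0,-1.]); return np.stack([np.cross(y,z),y,z],1)
E
python3 - <<'E'
from h import *
for n,pts in [("scene",[(262,227,.087),(237,178,.111),(366,167,.085),(383,184,.085),(403,204,.07),(272,244,.076),(348,172,.052),(402,236,.052),(350,260,0),(335,180,.08)]),("side",[(306,238,.085),(274,236,.08),(327,172,.087)])]:
    D=np.load(n+"0.npz"); C=cam(n); P=cloud(C,D['d'])
    for u,v,z in pts: print(n,u,v,P[v,u].round(3),onplane(C,u,v,z).round(3))
E
```

```text
scene 262 227 [ 0.609 -0.139  0.071] [ 0.622 -0.14   0.087]
scene 237 178 [ 0.45  -0.162  0.096] [ 0.467 -0.163  0.111]
scene 366 167 [0.522 0.161 0.095] [0.512 0.166 0.085]
scene 383 184 [0.586 0.18  0.086] [0.586 0.181 0.085]
scene 403 204 [0.664 0.197 0.083] [0.653 0.204 0.07 ]
scene 272 244 [ 0.622 -0.123  0.017] [ 0.669 -0.13   0.076]
scene 348 172 [0.48  0.13  0.052] [0.48  0.13  0.052]
scene 402 236 [0.7   0.187 0.008] [0.73  0.165 0.052]
scene 350 260 [0.753 0.025 0.052] [0.718 0.041 0.   ]
scene 335 180 [0.532 0.072 0.086] [0.526 0.075 0.08 ]
side 306 238 [0.509 0.172 0.093] [0.515 0.162 0.085]
side 274 236 [0.577 0.192 0.09 ] [0.585 0.18  0.08 ]
side 327 172 [ 0.614 -0.13   0.09 ] [ 0.617 -0.135  0.087]
```

Run:
```python
from h import *
import pickle
out={}
for n,p,y in [("rack",(0.55,0.16,0.26),14),("stand",(0.56,-0.15,0.26),10)]:
    arm.movep(np.array(p),down(y)); im,d,C=grab("wrist"); out[n]=(im,d,C); cv2.imwrite(f"pics/w_{n}.png",im)
    print(n,arm.current_time(),arm.current_joint_pos())
pickle.dump(out,open("w1.pkl","wb"))
a=out["rack"][0][80:320,170:490]; b=out["stand"][0]
cv2.imwrite("pics/rackcrop.png",cv2.resize(a,None,fx=2.5,fy=2.5,interpolation=cv2.INTER_CUBIC))
```

```text
rack 2.0583 [1.63175146e+01 1.80313487e+01 9.53746431e+00 8.15097143e+01
 1.11973428e-02 9.22199963e+01]
stand 3.2917 [-1.48732603e+01  1.87454956e+01  1.05832937e+01  8.18376175e+01
  1.81701658e-02  6.50341136e+01]
```

View pics/rackcrop.png

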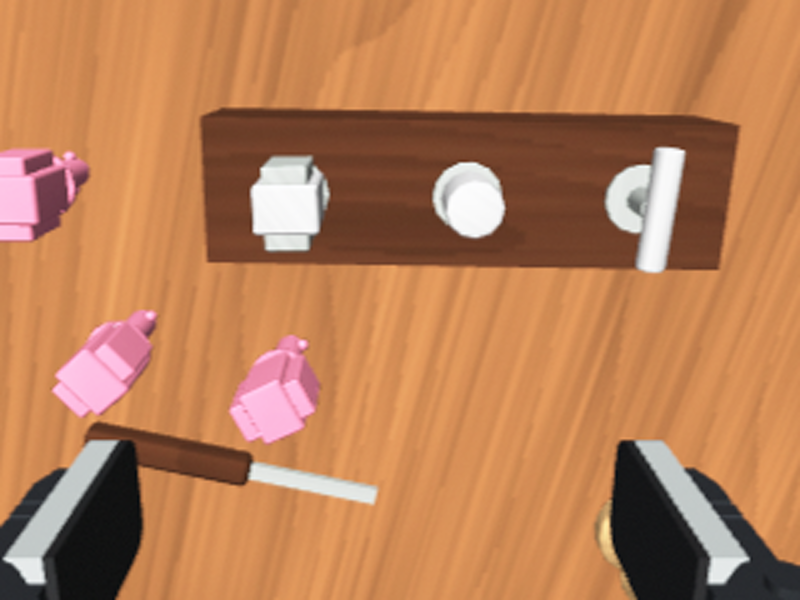

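View pics/w_stand.png

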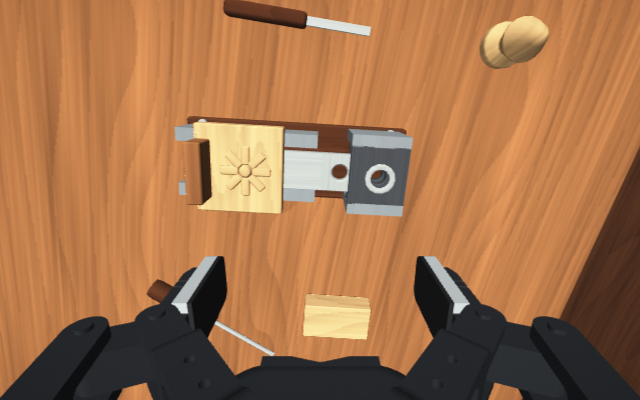

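The enlarged rack crop shows six candidates:
- Block head with two side buttons at crop (288,203)
- Plain round head at (470,200)
- T-bar at (660,210)
- Three pink decoys at (25,195), (105,365) and (275,390)

The pale metallic block with a button on each side, at (288,203), is the ball-lock pin. Its buttons lie across the rack's short axis. In the stand view the washer ring is at (380,178), the tongue hole at (340,171) and the batten's rear edge at about x=185, y=172.

Now I'll measure.

Run:
```python
from h import *
import pickle
o=pickle.load(open("w1.pkl","rb"))
im,d,C=o["rack"]; P=cloud(C,d)
near=np.hypot(P[...,0]-.512,P[...,1]-.163)<.035
for lo,hi in [(.0925,.097),(.085,.097),(.0885,.0925)]:
    m=near&(P[...,2]>lo)&(P[...,2]<hi); Q=P[m]
    print("pin",lo,len(Q),Q[:,2].mean().round(4) if len(Q) else 0, cv2.minAreaRect((Q[:,:2]*1000).astype(np.float32)) if len(Q) else 0)
print("z pct",np.percentile(P[near&(P[...,2]>.06)][:,2],[5,25,50,75,95]).round(4))
m=(P[...,2]>.045)&(P[...,2]<.056)&(abs(P[...,1]-.18)<.12)&(im[...,2]<130)
print("rack",cv2.minAreaRect((P[m][:,:2]*1000).astype(np.float32)))
# pin colour mask: bright top face
hsv=cv2.cvtColor(im,cv2.COLOR_BGR2HSV)
roi=np.zeros(d.shape,bool); roi[80+55:80+105,170+95:170+140]=1
wm=(hsv[...,1]<40)&(hsv[...,2]>120)&roi
print("white vals",np.unique(hsv[...,2][wm]//10*10,return_counts=True))
tm=(wm&(hsv[...,2]>225)).astype(np.uint8)
cs=max(cv2.findContours(tm,0,2)[0],key=cv2.contourArea)[:,0]
print("top px",cv2.minAreaRect(cs), "world",cv2.minAreaRect(np.array([1000*onplane(C,u,v,.093)[:2] for u,v in cs],np.float32)))
im,d,C=o["stand"]; P=cloud(C,d); hsv=cv2.cvtColor(im,cv2.COLOR_BGR2HSV)
print("row178 v",hsv[178,345:412:2,2].tolist()); print("col380 v",hsv[125:220:2,380,2].tolist()); print("sat",hsv[178,345:412:4,1].tolist())
print("row z",(P[178,345:412:3,2]*1000).round(0).tolist())
m=(P[...,2]>.072)&(P[...,2]<.080)&(abs(P[...,0]-.62)<.06)&(abs(P[...,1]+.14)<.05)&(hsv[...,2]<130)&(hsv[...,1]<60)
print("plate",m.sum(),cv2.minAreaRect((P[m][:,:2]*1000).astype(np.float32)))
m=(P[...,2]>.0835)&(P[...,2]<.091)&(abs(P[...,0]-.62)<.04)&(abs(P[...,1]+.14)<.04)
print("washer",m.sum(),cv2.minEnclosingCircle((P[m][:,:2]*1000).astype(np.float32)),P[m].mean(0))
m=(P[...,2]>.106)&(P[...,2]<.116)&(abs(P[...,0]-.46)<.06)
print("batten top",m.sum(),cv2.minAreaRect((P[m][:,:2]*1000).astype(np.float32)))
a=im[100:240,160:430]; cv2.imwrite("pics/standcrop.png",cv2.resize(a,None,fx=2.9,fy=2.9,interpolation=cv2.INTER_CUBIC))
```

```text
pin 0.0925 594 0.094 ((512.1090698242188, 167.6645965576172), (25.42517852783203, 32.62004852294922), 14.124502182006836)
pin 0.085 826 0.0932 ((512.3820190429688, 166.83221435546875), (26.07010841369629, 34.472625732421875), 14.943451881408691)
pin 0.0885 213 0.0916 ((512.3292236328125, 166.72125244140625), (25.952369689941406, 34.42341995239258), 16.048973083496094)
z pct [0.2786 0.3236 0.3333 0.3433 0.3501]
rack ((556.0081787109375, 177.2327880859375), (288.7657165527344, 63.92745590209961), 13.150736808776855)
white vals (array([120, 130, 140, 150, 160, 170, 180, 190, 200, 210, 220, 230, 240,
       250], dtype=uint8), array([  4,  11,   6,  15,  21,  18,  33,  40,  36,  25,  90, 150, 364,
       100]))
top px ((283.5, 159.0), (26.0, 25.0), 90.0) world ((510.7248840332031, 170.98675537109375), (24.209388732910156, 25.43704605102539), 14.076150894165039)
row178 v [224, 221, 75, 90, 90, 91, 89, 89, 89, 93, 186, 222, 213, 64, 76, 73, 67, 89, 93, 73, 70, 86, 145, 220, 215, 126, 91, 93, 91, 86, 89, 155, 189, 185]
col380 v [201, 123, 106, 143, 150, 159, 184, 184, 184, 184, 182, 174, 90, 89, 89, 90, 91, 90, 91, 91, 231, 213, 186, 89, 88, 67, 83, 96, 74, 88, 94, 87, 230, 221, 143, 89, 89, 89, 88, 87, 176, 183, 183, 183, 183, 190, 208, 210]
sat [6, 17, 20, 20, 14, 7, 6, 54, 8, 22, 18, 7, 5, 22, 20, 17, 155]
row z [65.0, 67.0, 76.0, 76.0, 78.0, 77.0, 76.0, 89.0, 87.0, 53.0, 53.0, 55.0, 58.0, 71.0, 77.0, 88.0, 87.0, 77.0, 78.0, 77.0, 77.0, 0.0, 1.0]
plate 2647 ((619.926025390625, -140.1826934814453), (59.52659225463867, 62.091495513916016), 7.035702705383301)
washer 447 ((620.260009765625, -139.7159881591797), 15.321161270141602) [ 0.61983237 -0.13913538  0.08790692]
batten top 1195 ((443.4205322265625, -160.45970153808594), (16.76154899597168, 59.78865432739258), 7.3904008865356445)
```

View pics/standcrop.png

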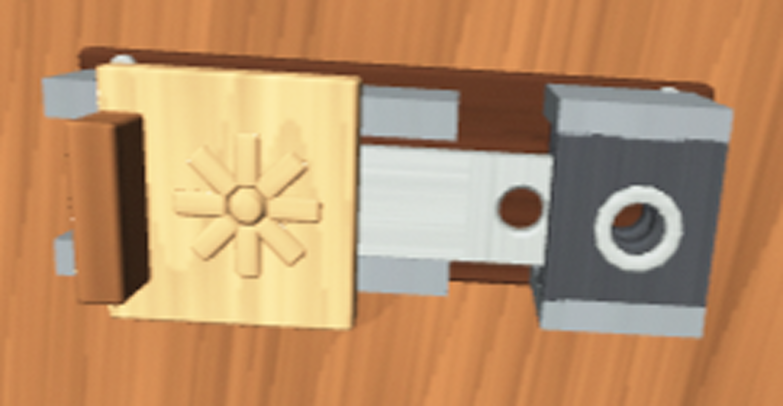

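The crop shows the tongue hole at crop (521,207), the washer ring at (638,228) and the batten's rear face at about (75,210). The pin's head spans 26 x 34 mm at about (0.512,0.167), yaw 15°, and the hole is at (0.620,-0.140), stand yaw 7°.

Next is the push, with force feedback.

Run:
```python
from h import *
import pickle
o=pickle.load(open("w1.pkl","rb"))
C=o["stand"][2]; t=onplane(C,160+521/2.9,100+207/2.9,.067); print("tongue hole",t, "pin top alt",onplane(o["rack"][2],170+287/2.5,80+210/2.5,.093))
a=np.radians(7.0); ex=np.array([np.cos(a),np.sin(a),0]); H=np.array([.620,-.1398,0])
est=(H-t)@ex; print("travel est",est)
at=lambda x,z: H+ex*(x-.070)+[0,0,z]
R=down(97)
arm.movep(at(-.140,.19),R); arm.gripper_to(0.0)
arm.line_to(at(-.137,.093),vel=.12)
f0=np.array(arm.current_ft_force()); print("f0",f0,arm.current_time(),arm.current_eef_pos())
F=lambda: -(np.array(arm.current_ft_force())-f0)@ex
log=[];x=-.137;contact=None
while x<-.052-.011+.003:
    f=F()
    if contact is None and f>2.5: contact=x
    step,v=.001,.02
    if contact is not None and x-contact<est-.006: step,v=.003,.03
    if contact is None: step,v=.001,.03
    if contact is not None and x-contact>=est-.006: step,v=.0005,.015
    x+=step; arm.line_to(at(x,.093),vel=v); f=F()
    log.append((round(x*1000,1),round(f,1),round(((np.array(arm.current_eef_pos())-H)@ex+.07)*1000,1)))
    if f>15: break
print(log); print(contact,arm.current_time(),np.array(arm.current_ft_force())-f0)
```

```text
tongue hole [ 0.58075133 -0.14376886  0.067     ] pin top alt [0.51305842 0.16666321 0.093     ]
travel est 0.03943980009421225
f0 [0.27781551 0.80473112 0.24003071] 6.4667 [ 0.41489546 -0.16515852  0.09348922]
[(-136.0, np.float64(0.6), np.float64(-135.6)), (-135.0, np.float64(1.1), np.float64(-134.9)), (-134.0, np.float64(0.8), np.float64(-133.9)), (-133.0, np.float64(-0.1), np.float64(-132.9)), (-132.0, np.float64(0.6), np.float64(-131.9)), (-131.0, np.float64(0.6), np.float64(-130.9)), (-130.0, np.float64(0.2), np.float64(-129.9)), (-129.0, np.float64(0.7), np.float64(-128.9)), (-128.0, np.float64(0.3), np.float64(-128.0)), (-127.0, np.float64(5.6), np.float64(-127.7)), (-124.0, np.float64(5.0), np.float64(-124.6)), (-121.0, np.float64(5.0), np.float64(-121.5)), (-118.0, np.float64(5.8), np.float64(-118.3)), (-115.0, np.float64(4.7), np.float64(-115.3)), (-112.0, np.float64(5.1), np.float64(-112.2)), (-109.0, np.float64(5.4), np.float64(-109.1)), (-106.0, np.float64(4.3), np.float64(-106.1)), (-103.0, np.float64(4.6), np.float64(-103.1)), (-100.0, np.float64(4.1), np.float64(-100.1)), (-97.0, np.float64(5.2), np.float64(-97.1)), (-94.0, np.float64(4.6), np.float64(-94.0)), (-91.0, np.float64(3.9), np.float64(-91.0)), (-90.5, np.float64(5.3), np.float64(-90.8)), (-90.0, np.float64(6.9), np.float64(-90.4)), (-89.5, np.float64(6.7), np.float64(-89.9)), (-89.0, np.float64(6.4), np.float64(-89.4)), (-88.5, np.float64(6.3), np.float64(-88.9)), (-88.0, np.float64(5.5), np.float64(-88.4)), (-87.5, np.float64(8.6), np.float64(-88.3)), (-87.0, np.float64(10.6), np.float64(-88.3)), (-86.5, np.float64(12.7), np.float64(-88.3)), (-86.0, np.float64(14.5), np.float64(-88.3)), (-85.5, np.float64(16.0), np.float64(-88.3))]
-0.127 14.7167 [-15.42380297  -5.69285942   7.26063871]
```

The stop was felt at -88.3 mm: travel was 39.4 mm, matching the tongue-hole estimate, and the force rose with no further motion. I'll back off, verify the holes with a wrist picture, then fetch the pin.

Run:
```python
from h import *
import pickle
a=np.radians(7.0); ex=np.array([np.cos(a),np.sin(a),0]); H=np.array([.620,-.1398,0])
at=lambda x,z: H+ex*(x-.070)+[0,0,z]
arm.line_to(at(-.098,.095),vel=.05); arm.line_to(at(-.098,.17),vel=.2)
arm.movep(np.array([.60,-.145,.21]),down(97)); arm.gripper_to(0.62)
im,d,C=grab("wrist"); P=cloud(C,d); pickle.dump((im,d,C),open("w2.pkl","wb"))
m=(P[...,2]>.0835)&(P[...,2]<.091)&(abs(P[...,0]-.62)<.03)&(abs(P[...,1]+.14)<.03)
c,r=cv2.minEnclosingCircle((P[m][:,:2]*1000).astype(np.float32)); Q=P[m]; u=np.argwhere(m).mean(0)
print("washer",c,r,Q.mean(0),u, arm.current_width(), arm.current_time())
v0,u0=int(u[0])-60,int(u[1])-80
cv2.imwrite("pics/hole.png",cv2.resize(im[max(v0,0):v0+120,max(u0,0):u0+160],None,fx=4,fy=4,interpolation=cv2.INTER_CUBIC))
pos=np.array([.5125,.1668,0]); R=down(105)
arm.movep(pos+[0,0,.20],R)
im,d,C=grab("wrist"); P=cloud(C,d); cv2.imwrite("pics/pin2.png",im)
m=(P[...,2]>.085)&(P[...,2]<.097)&(np.hypot(P[...,0]-.512,P[...,1]-.167)<.03)
print("pin",m.sum(),cv2.minAreaRect((P[m][:,:2]*1000).astype(np.float32)),arm.current_time())
```

```text
washer (619.4951782226562, -139.64254760742188) 15.339737892150879 [ 0.61884766 -0.13982463  0.08790304] [211.97192982 323.44385965] 0.6200721525169125 16.9
pin 1187 ((511.5322265625, 166.87779235839844), (25.860822677612305, 33.660003662109375), 15.063358306884766) 18.1833
```

View pics/hole.png

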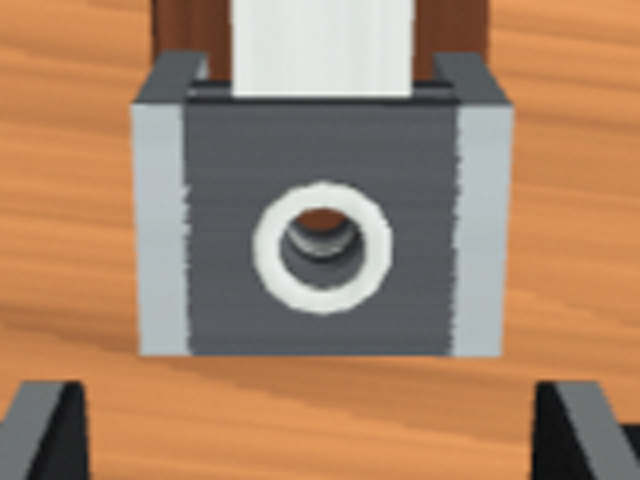

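View pics/pin2.png

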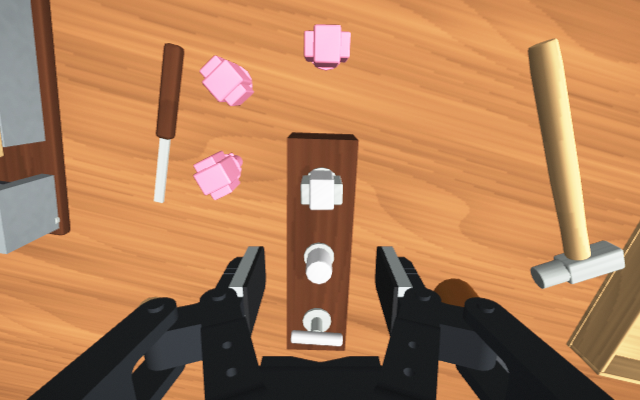

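The hole view shows the washer ring at (322,247) with the tongue's hole and the brown foot visible through it, so the holes line up. In the rack view the ball-lock pin is at (321,190) with buttons left and right, lined up with the fingers.

Now the grasp and lift.

Run:
```python
from h import *
pos=np.array([.512,.1668,0])
arm.line_to(pos+[0,0,.10],down(105),vel=.15); arm.line_to(pos+[0,0,.059],vel=.08)
print("ft",arm.current_ft_force()); arm.gripper_to(0.0)
print("w mm",arm.current_width()*85,arm.current_grip_force(),arm.current_ft_force(),arm.current_time())
arm.line_to(pos+[0,0,.085],vel=.05); print(arm.current_width()*85,arm.current_ft_force())
arm.line_to(pos+[0,0,.19],vel=.2)
H=np.array([.6198,-.1397,0]); arm.movep(H+[0,0,.19],down(97))
print(arm.current_width()*85,arm.current_ft_force(),arm.current_eef_pos(),arm.current_time())
out=[]
import pickle
for n in ["scene","side","wrist"]:
    im,d,C=grab(n); out.append((im,d,C))
pickle.dump(out,open("w3.pkl","wb"))
K=arm.camera_params("side"); 
def proj(n,X):
    c=arm.camera_params(n); p=np.array(c["R"])@X+c["t"]; return np.array([c["fx"]*p[0]/p[2]+c["cx"],c["fy"]*p[1]/p[2]+c["cy"]])
tiles=[]
for n,(im,d,C) in zip(["scene","side"],out):
    u,v=proj(n,H+[0,0,.13]).astype(int); print(n,u,v)
    tiles.append(cv2.resize(im[v-60:v+60,u-40:u+40],None,fx=4.8,fy=4.8,interpolation=cv2.INTER_CUBIC))
cv2.imwrite("pics/held.png",np.hstack(tiles))
```

```text
ft [-0.26876718 -0.17814478  0.36326736]
w mm 23.14454260515492 58.86829733848572 [-1.2264268  -0.43762025  9.9815183 ] 20.025
23.070680758678975 [-0.07587798  0.12254087 -0.31465956]
23.02044869223857 [-0.23504737  1.05590146 -0.74524866] [ 0.61959413 -0.13854523  0.18975354] 22.6
scene 259 213
side 326 156
```

View pics/held.png

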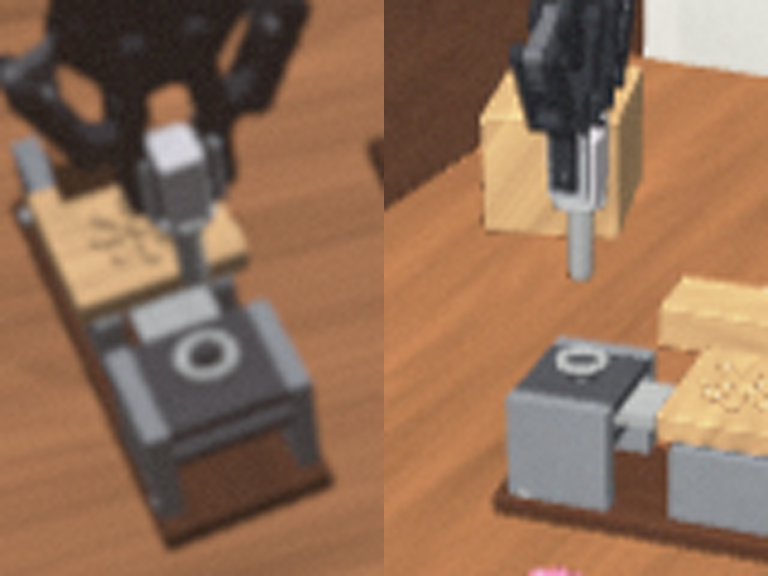

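The pin is held upright above the washer. The nose is at tile (193,282) in scene and (580,275) in side, with washer centres at (207,352) and (582,360). I'll check the pin's offset in the hand from the depth data before inserting.

Run:
```python
from h import *
import pickle
o=pickle.load(open("w3.pkl","rb"))
print(arm.current_eef_pos(),np.array(arm.current_eef_rot()).round(4).tolist())
p=np.array(arm.current_eef_pos());R=np.array(arm.current_eef_rot())
im,d,C=o[2]; T=(cloud(C,d)-p)@R*1000
m=(abs(T[...,1])<9)&(abs(T[...,0])<25)&(T[...,2]>-45)&(T[...,2]<60)
Q=T[m]; print(len(Q))
for lo in range(-40,55,5):
    q=Q[(Q[:,2]>=lo)&(Q[:,2]<lo+5)]
    if len(q): print(lo,len(q),"x pct",np.percentile(q[:,0],[5,50,95]).round(1),"y",np.percentile(q[:,1],[5,50,95]).round(1))
# shank from the side/scene depth
for n,i in (("scene",0),("side",1)):
    im,d,C=o[i]; P=cloud(C,d); m=(P[...,2]>.14)&(P[...,2]<.175)&(np.hypot(P[...,0]-.62,P[...,1]+.14)<.012)
    w=(abs(P[...,2]-.0875)<.004)&(np.hypot(P[...,0]-.62,P[...,1]+.14)<.02)
    print(n,m.sum(),P[m].mean(0) if m.any() else 0,"rays",(C[2]-[.62,-.14,.15]).round(2),"washer",w.sum(),P[w].mean(0))
def tri(a,b):
    (o1,r1),(o2,r2)=ray(cam("scene"),*a),ray(cam("side"),*b); s=np.linalg.lstsq(np.stack([r1,-r2],1),o2-o1,rcond=None)[0]; return (o1+r1*s[0]+o2+r2*s[1])/2
print("nose",tri((219+193/4.8,153+282/4.8),(286+196/4.8,96+275/4.8)),"washer",tri((219+207/4.8,153+354/4.8),(286+198/4.8,96+360/4.8)))
```

```text
[ 0.61984509 -0.13816971  0.190213  ] [[-0.9923, -0.1239, 0.0002], [-0.1239, 0.9923, 0.0001], [-0.0002, 0.0001, -1.0]]
4443
-40 6 x pct [-6.2 -1.6  9. ] y [-4.8  3.7  6.8]
-35 2707 x pct [-10.    2.7  13.3] y [-8.1 -0.   8.1]
-30 270 x pct [13.  13.5 14. ] y [-8.1 -0.4  8. ]
-25 232 x pct [13.  13.5 14. ] y [-7.9  0.2  7.9]
-20 221 x pct [13.1 13.6 14.1] y [-8.1 -0.   8.1]
-15 195 x pct [13.2 13.6 14.1] y [-7.8 -0.   8.1]
-10 176 x pct [13.2 13.6 14. ] y [-8.   0.4  7.9]
-5 158 x pct [13.2 13.7 14.1] y [-8.1  0.4  8. ]
0 196 x pct [12.9 13.8 15.4] y [-6.9 -0.   7.2]
5 46 x pct [12.6 14.4 15.6] y [-7.7 -0.3  7.3]
25 31 x pct [5.7 7.3 7.8] y [-3.8 -0.   4.6]
30 65 x pct [4.6 7.  7.9] y [-5.2  0.6  5.3]
35 60 x pct [3.9 6.9 7.8] y [-5.5  0.3  6. ]
40 57 x pct [3.7 7.1 7.8] y [-5.5  0.6  6.1]
45 23 x pct [3.4 6.7 7.7] y [-5.6 -0.   5.5]
scene 68 [ 0.6237492  -0.14006194  0.15712992] rays [ 0.63 -0.07  0.66] washer 78 [ 0.62040521 -0.14128444  0.08661409]
side 68 [ 0.6171895  -0.13451645  0.15822769] rays [-0.53  1.01  0.51] washer 43 [ 0.61899713 -0.13821772  0.08876312]
nose [ 0.62080418 -0.14095556  0.13852091] washer [ 0.61973736 -0.14018595  0.08623859]
```

Run:
```python
from h import *
T=np.array([.6204,-.1396,0])   # hole centre less the in-hand offset
pos=lambda: np.array(arm.current_eef_pos())
arm.line_to(T+[0,0,.146],vel=.1); arm.sleep(.2); p=pos(); print("hover",p)
e=np.array([*(T-p)[:2],0])
arm.line_to(T+e+[0,0,.142],vel=.02); arm.sleep(.2); p=pos(); print("corrected",p,e)
e=e+np.array([*(T-p)[:2],0])*.7
f0=np.array(arm.current_ft_force()); log=[]; z=.142
while z>.0835:
    st=.002 if z>.096 else .0008
    z-=st; arm.line_to(T+e+[0,0,z],vel=.03); f=np.array(arm.current_ft_force())-f0; p=pos()
    log.append((round(z*1e3,1),(p*1e3).round(1).tolist(),f.round(1).tolist()))
    if z>.094 and (f[2]>6 or np.hypot(*f[:2])>8): print("early contact");break
    if f[2]>19: print("bottom?");break
print(*log,sep="\n"); print(f0,arm.current_time(),arm.current_width()*85)
```

```text
hover [ 0.62081467 -0.13968837  0.14680877]
corrected [ 0.62001817 -0.13953914  0.14203566] [-4.14665318e-04  8.83665004e-05  0.00000000e+00]
bottom?
(140.0, [620.2, -139.6, 139.8], [-0.4, -0.6, -0.9])
(138.0, [620.2, -139.5, 137.8], [0.7, -0.3, 0.7])
(136.0, [620.2, -139.5, 135.9], [0.9, 0.4, -0.0])
(134.0, [620.2, -139.5, 133.8], [0.6, 0.0, -0.8])
(132.0, [620.1, -139.5, 131.8], [0.5, 0.1, 0.4])
(130.0, [620.2, -139.5, 129.9], [0.3, 0.6, -1.1])
(128.0, [620.1, -139.5, 127.8], [0.1, 0.4, -0.4])
(126.0, [620.1, -139.5, 125.8], [1.1, 0.4, -0.0])
(124.0, [620.2, -139.5, 123.8], [0.6, 0.1, -0.9])
(122.0, [620.2, -139.5, 121.8], [0.7, -0.6, 0.2])
(120.0, [620.2, -139.5, 119.8], [1.2, 0.3, -0.7])
(118.0, [620.2, -139.5, 117.8], [0.2, 0.3, -0.2])
(116.0, [620.2, -139.5, 115.8], [0.7, -0.2, -0.3])
(114.0, [620.2, -139.5, 113.8], [0.3, 0.3, -1.6])
(112.0, [620.2, -139.5, 111.8], [1.2, -0.2, -0.4])
(110.0, [620.1, -139.5, 109.8], [0.6, 0.0, -0.4])
(108.0, [620.1, -139.5, 107.8], [-0.1, -0.1, -0.2])
(106.0, [620.1, -139.5, 105.8], [0.5, -0.2, 0.1])
(104.0, [620.2, -139.5, 103.8], [1.1, 0.4, -0
[... 151 characters left out ...]
.0])
(96.0, [620.1, -139.5, 95.8], [0.5, 0.1, -0.3])
(95.2, [620.3, -139.6, 95.5], [-0.1, -0.1, 3.3])
(94.4, [620.4, -139.6, 94.6], [-0.8, 0.1, 4.3])
(93.6, [620.4, -139.6, 93.7], [-0.4, -0.3, 4.8])
(92.8, [620.4, -139.6, 92.9], [-0.7, -0.3, 6.3])
(92.0, [620.3, -139.6, 92.1], [-0.4, 0.8, 7.0])
(91.2, [620.4, -139.6, 91.4], [-0.5, 1.6, 7.3])
(90.4, [620.4, -139.6, 90.7], [-0.9, 1.1, 8.3])
(89.6, [620.4, -139.6, 90.0], [-0.4, -0.4, 9.9])
(88.8, [620.4, -139.6, 89.3], [-1.5, 0.7, 9.9])
(88.0, [620.4, -139.6, 88.6], [-1.3, 0.2, 10.7])
(87.2, [620.5, -139.6, 88.4], [-2.9, 1.9, 14.9])
(86.4, [620.5, -139.6, 88.3], [-5.9, 1.5, 20.5])
[-0.65759267 -0.17904792 -0.96628429] 32.8417 23.050590067250212
```

The washer was touched at 95.5 mm and bottomed at 88.4 mm, a travel of 7.1 mm. Now I'll ease slightly, release, retreat and check.

Run:
```python
from h import *
p0=np.array([.6202,-.1396,0])
arm.line_to(p0+[0,0,.0872],vel=.02); print(arm.current_eef_pos(),arm.current_ft_force())
arm.gripper_to(0.62); arm.sleep(.3); print("open",arm.current_eef_pos(),arm.current_ft_force(),arm.current_width()*85)
p=np.array(arm.current_eef_pos()); arm.line_to([p[0],p[1],.20],vel=.12)
a=np.radians(7.0)
arm.line_to([.600,-.142,.21],vel=.15)
im,d,C=grab("wrist"); P=cloud(C,d)
r=np.hypot(P[...,0]-.6198,P[...,1]+.1397)
for n,m in [("head top",(r<.008)&(P[...,2]>.1)&(P[...,2]<.16)),("flange/washer",(r>.0135)&(r<.0158)&(P[...,2]<.098)&(P[...,2]>.078))]:
    print(n,m.sum(),np.percentile(P[m][:,2],[5,25,50,75,95]).round(4) if m.any() else 0)
m=(r<.03)&(P[...,2]>.11)&(P[...,2]<.135); print(cv2.minAreaRect((P[m][:,:2]*1000).astype(np.float32)))
im2,_,_=grab("side"); t1=cv2.resize(im2[120:240,270:430],(640,480),interpolation=cv2.INTER_CUBIC)
cv2.imwrite("pics/done.png",t1); print(arm.current_ft_force(),arm.current_time())
```

```text
[ 0.62041753 -0.13959046  0.08840129] [-3.28236458  0.76724834 13.0286341 ]
open [ 0.62017608 -0.13957968  0.0870808 ] [ 0.03873447 -0.42354975  0.46166645] 52.9338096248008
head top 317 [0.1232 0.1238 0.1243 0.1247 0.1253]
flange/washer 178 [0.0808 0.0829 0.087  0.0922 0.097 ]
((619.2693481445312, -139.5392608642578), (26.58273696899414, 33.7849006652832), 7.218567848205566)
[-0.14716866  0.15606598  1.06124293] 35.275
```

View pics/done.png

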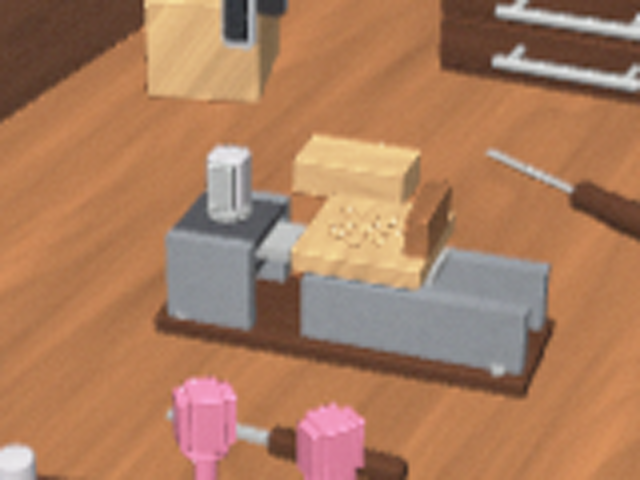

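The pin is seated at (228,185) in the side crop. Its head top measures 0.1243 m, or about 0.1233 m after taking off the roughly 1 mm depth bias seen earlier. Locked should read 0.123 m and unlocked 0.127 m, and the buttons are out at 33.8 mm, so it is locked.

```bash
python3 -c "
from h import *
print(arm.close_job(),arm.current_time())"
```

```text
the job is handed in; nothing more can be done
the job is handed in; nothing more can be done
```

The job is handed in: the panel was pushed home against the felt stop at no more than about 16 N, and the ball-lock pin measures as locked down through the aligned holes, with the arm clear at 35 s.

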